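Seat the board carrier and reset the interlock pair

TASK

Push the board carrier along its channel until it is fully home against the end stop of the test fixture; do not pick it up. Then reset the interlock: with one fingertip on each, press the two large buttons of the reset box down together, hold both fully down for two seconds, and let go. Leave the small single button and the things lying on the bench alone.

Things in the scene. Friction and masses are not known exactly. Their poses are not given: they have to be found in the camera images.
- fixture: Fixed aluminium base, 210 (x) x 110 (y) x 12 mm; origin: centre of its underside. Two steel rails along its x (tops 24 mm above the bench, 73 mm apart) form a channel; at its +x end stands the end stop, 12 mm thick, 56 mm high, inner face at x = +93 mm. +x points away from the robot, turned up to 0.35 rad. Fixture and reset box swap sides (left, right).
- carrier: Loose 0.2 kg carrier in the channel, axes as the fixture's; origin: centre of its underside, 12 mm above the bench. Slab 100 (x) x 70 x 8 mm with a green circuit board (parts to 36 mm). Push plate at its -x end: 60 wide, 6 thick, 8 to 42 mm above the origin, outer face at x = -50 mm. Starts 35 to 80 mm short; home = origin at x = +43 mm in the fixture. Slides with under 6 N, stays where left.
- station: Fixed grey interlock reset box, 100 (x) x 130 (y) x 45 mm, turned up to 0.5 rad; origin: centre of its underside. On its flat top: two large round black buttons side by side at x = +20, y = +28 and -28 mm (56 mm between centres), and one small single button nearer the robot at x = -30, y = 0.
- pair_left_top (a point): Centre of the top face of the large button on the box's +y side: cap 26 mm across in a steel collar 42 mm across and 12 mm high; the face is 67 mm above the bench when up and moves with the cap.
- pair_right_top (a point): The same for the large button on the box's -y side.
- pair_left (a joint): Travel of that large +y button: 0 up, 0.006 m fully down; the spring takes from about 1.2 N to 4 N when fully down and returns it when let go.
- pair_right (a joint): Travel of the large -y button, same values and spring.
- single (a joint): Travel of the small single button (cap 14 mm across, top also 67 mm above the bench): 0 up, 0.006 m down. To be left alone.
- meter: Bystander: dark green hand multimeter lying face up between fixture and box, 85 x 180 x 36 mm (45 mm with its dial); origin: centre of its underside.
- tape: Bystander: roll of dark green tape lying flat on the left, 60 mm across, 19 mm high; origin: centre of its underside.
- screwdriver: Bystander: screwdriver, 170 mm long, lying between fixture and box roughly along world x; origin near its middle.

How it is judged:
On the way, in this order (a step that is already met when the one before it is completed fails the run):
1. the carrier is home against the end stop (x of carrier in the frame of fixture above 0.039 m and z of carrier in the frame of fixture below 0.016 m), for 0.2 s.
2. both large buttons are held down together by the fingers for 1.5 s (all of step 1 and value of joint each of pair_left, pair_right above 0.0045 m and contact force between the fingers and station above 2 N), for 1.5 s.
At the end, for the whole second after the job is handed in: The carrier lies in the channel within 4 mm of the end stop, at rest, and all three buttons are up again (within 1 mm) (all of step 1 and value of joint each of pair_left, pair_right, single below 0.001 m and linear speed of carrier below 0.01 m/s); the robot touches nothing.
It fails at once if the carrier is lifted (more than 12 mm) or tipped (more than 0.25 rad) (z of carrier in the frame of fixture above 0.024 m or angle between carrier's own z axis and vertical above 0.25 rad).
It fails at once if one large button is pressed down while the other is still up ((value of joint pair_left above 0.0045 m and value of joint pair_right below 0.0008 m) or (value of joint pair_right above 0.0045 m and value of joint pair_left below 0.0008 m)).
It fails at once if the small single button is pressed (value of joint single above 0.003 m).
It fails at once if a bystander is moved by more than 20 mm (distance of any of meter, tape, screwdriver from where it was at the start of the episode above 0.02 m).
It also fails if it takes over 48 s, if anything falls off the work surface, if the arm or the gripper's body presses on something with over 40 N, if the wrist force passes 120 N, or if a joint passes its speed limit or range.

ROBOT

A 6-joint arm with a two-finger parallel gripper is mounted at the origin on the work surface. World frame = base frame: x ahead of the robot, y to its left, z up, the work surface at z = 0. Lengths are in m, angles in rad, forces in N, time in s.
With the tool pointing down it reaches from about 0.3 to 0.875 m from the base axis. Payload 6.4 kg.
Tool frame: the origin (TCP) lies at the very end of the fingers, on their centre line; the grasp point (between the pads) lies env.grip_point_offset behind it (env.grip_point_offset is the distance from the TCP to the grasp point, in m); z points along the fingers, y is the direction in which the jaws open and shut (so a half turn about z gives the same grasp; the last joint's range is limited). The gripper opens to 85 mm and grips with 20 to 120 N. Pads are 22 mm wide; open, the fingers measure 114 mm over their backs; the gripper's body (76 mm by 85 mm) begins 54 mm behind the grasp point. The pads swing forward as they close: fully open they stand 13 mm farther back than shut.
Start: joints at [-1.326, 0.181, 1.607, -0, 1.354, -0.206], TCP at [0.251, -0.518, 0.231] pointing down, gripper open.
Joint ranges: [-2.99, 2.99], [-0.89, 2.07], [0.3, 2.58], [-1.14, 4.28], [0, 2.63], [-3.12, 3.12]. Speed limits (rad/s): [2.57, 2.57, 3.01, 3.14, 3.14, 3.14].

INTERFACE

Orientations are given as a 3x3 rotation matrix whose columns are the frame's x, y, z axes.
In Python, from plant import env, telemetry, viewer, workorder gives the robot as it stands. Calls block until the motion is done:
- env.move_ptp(position, orientation): joint-space move of the TCP to a pose.
- env.movel(position, attitude=None, speed=0.15, guard=None): straight line of the TCP; attitude=None keeps the orientation; speed is the mean speed in m/s. With guard (N) it stops when the force on the tool has changed by that much, and returns True; else False.
- env.move_joints(angles): joint-space move.
- env.move_gripper(opening): opening from 0.0 (shut) to 1.0 (fully open); the grip force is fixed at half the most; returns when the fingers have stopped.
- env.sleep(seconds).
- env.ik(position, orientation): joint angles nearest the present ones, or None.
- telemetry.sense(): the state.
- viewer.camera(name): name is "scene" or "top" or "wrist"; returns a dict with "color" (480x640x3 uint8, red, green, blue), "mtx" (3x3 intrinsics, pixels), "rvec" (rotation vector, rad) and "tvec" (3), from world to camera coordinates, as OpenCV has them. Camera axes: x right, y down, z forward; pixel columns grow to the right and rows downward; lengths in m; the calibration is good to about 2 mm. The wrist camera is an equidistant fisheye: a pixel r from the principal point sees the ray r / f radians off the axis. A picture is of the moment at which its call begins. There is no depth.
A pose or a line that the arm cannot do raises env.PlanningError and nothing moves.
- workorder.sign_off(): hands the job in, once; it reports no verdict.
The state is a dict: "clock": time; "joint_positions": joint angles; "qd": joint speeds; "tau": joint torques, N m; "position": TCP position; "ee_rot": TCP orientation; "ft_force": force on the tool from outside, world axes, zero at the start; "moment": the same for the moment, N m; "finger_gap": opening from 0.0 (shut) to 1.0 (fully open).
Only numpy, scipy, OpenCV 4.12 (cv2) and the standard library are available. Lean on these libraries where they do the work, as an engineer would, in place of code of your own. Each camera call takes 0.05 s, during which the arm holds its last target.

## Working session

There is one attempt and no reset: what is moved stays moved. The work goes in short steps, each a Python script; the robot and the scene stay as the last script left them, time stands still between calls to the robot, and variables do not carry over. Pictures are saved under pics/ and viewed, and the job is handed in when it is done.

```bash
ls; mkdir -p pics
cat > h.py <<'E'
import numpy as np, cv2
from plant import env, telemetry, viewer, workorder
def shot(name,fn):
    c=viewer.camera(name); cv2.imwrite('pics/'+fn,c['color'][:,:,::-1]); np.savez('pics/'+fn+'.npz',**{k:np.asarray(c[k]) for k in('color','mtx','rvec','tvec')}); return c
def load(fn): return np.load('pics/'+fn+'.npz')
def proj(c,P): return cv2.projectPoints(np.asarray(P,float).reshape(-1,1,3),np.asarray(c['rvec'],float),np.asarray(c['tvec'],float),np.asarray(c['mtx'],float),None)[0].reshape(-1,2)
def unproj(c,uv,z):
    R=cv2.Rodrigues(np.asarray(c['rvec'],float))[0];t=np.asarray(c['tvec'],float).ravel();o=-R.T@t
    d=R.T@np.linalg.solve(c['mtx'],[uv[0],uv[1],1]); return o+d*(z-o[2])/d[2]
E
python3 - <<'E'
from h import *
for n in('scene','top'):
    c=shot(n,n+'1.png'); print(c['mtx'],c['rvec'].ravel(),c['tvec'].ravel())
s=telemetry.sense(); print(s['clock'],s['position'],s['finger_gap'],env.grip_point_offset)
E
```

```text
pics
[[490.89071412   0.         315.72982637]
 [  0.         490.89071412 230.33502023]
 [  0.           0.           1.        ]] [ 2.23691285  0.91112909 -0.35982612] [-0.47612011 -0.21485024  1.18489765]
[[460.96867918   0.         315.72004832]
 [  0.         460.96867918 245.05293371]
 [  0.           0.           1.        ]] [ 2.14098142 -2.10781436  0.16703354] [0.07827349 0.57386302 0.75797229]
0.1 [ 0.25042305 -0.51706995  0.23047697] 1.0000900999001612 0.0187
```

View pics/scene1.png

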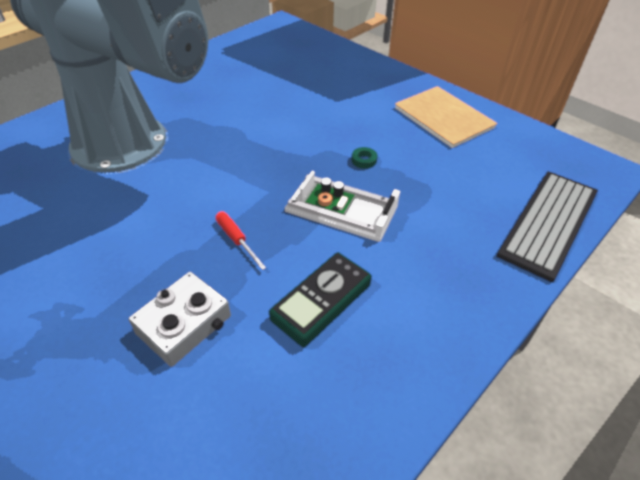

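View pics/top1.png

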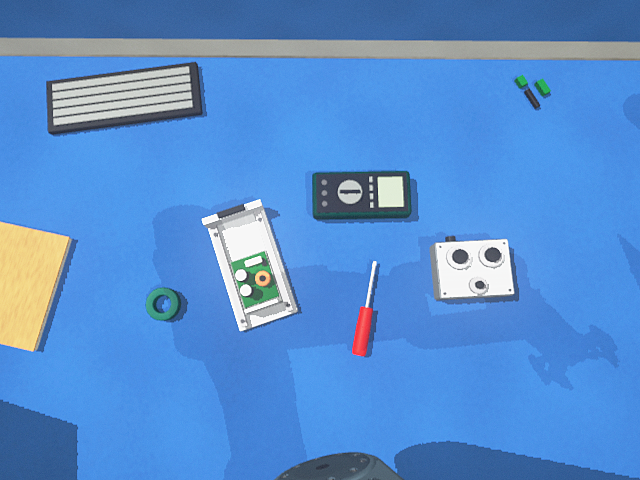

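The top view shows the fixture at about (250,265) with the end stop at its upper end near (232,212). The reset box is at about (475,270), with its large buttons at (460,257) and (491,255). The meter, screwdriver and tape are at (362,195), (365,310) and (163,303). I'll zoom in for measurements.

Run:
```python
import cv2
a=cv2.imread('pics/top1.png')
def crop(x0,x1,y0,y1,k): return cv2.resize(a[y0:y1,x0:x1],None,fx=k,fy=k,interpolation=cv2.INTER_CUBIC)
cv2.imwrite('pics/top1_fix.png',crop(195,305,193,337,4)); cv2.imwrite('pics/top1_st.png',crop(425,525,230,306,6))
```

```text
(no output)
```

View pics/top1_fix.png

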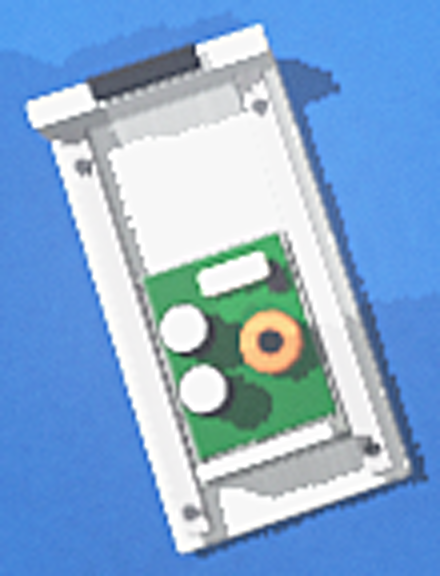

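View pics/top1_st.png

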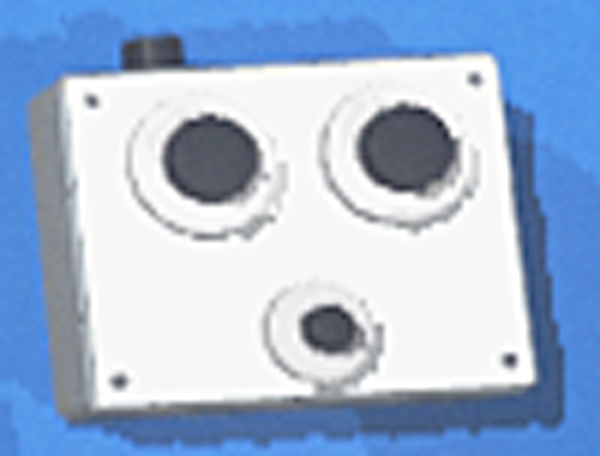

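```bash
cat > fit.py <<'E'
from h import *
from scipy.optimize import least_squares
c=load('top1.png')
def px(pts,x0,y0,k): return np.array([[x0+(x+.5)/k-.5,y0+(y+.5)/k-.5] for x,y in pts])
def fit(L,uv,p0):
    L=np.array(L,float)
    def W(p): 
        q=L.copy();C,S=np.cos(p[2]),np.sin(p[2]); q[:,0]=p[0]+C*L[:,0]-S*L[:,1]; q[:,1]=p[1]+S*L[:,0]+C*L[:,1]; return q
    r=least_squares(lambda p:(proj(c,W(p))-uv).ravel(),p0); print(r.x, np.round((proj(c,W(r.x))-uv),1).tolist()); return r.x
uvs=px([(210,158),(407,148),(330,328),(62,78),(497,57),(535,385),(93,408)],425,230,6)
g=unproj(c,uvs[0],.067)
S=fit([[.02,.028,.067],[.02,-.028,.067],[-.03,0,.067],[.05,.065,.045],[.05,-.065,.045],[-.05,-.065,.045],[-.05,.065,.045]],uvs,[g[0],g[1],0])
S2=fit([[.02,.028,.067],[.02,-.028,.067],[-.03,0,.067]],uvs[:3],S)
uvf=px([(183,550),(410,480),(27,100),(265,27),(35,130),(272,60)],195,193,4)
g=unproj(c,(250,265),.02)
F=fit([[-.105,.055,.012],[-.105,-.055,.012],[.105,.055,.056],[.105,-.055,.056],[.093,.055,.056],[.093,-.055,.056]],uvf,[g[0],g[1],.3])
F2=fit([[-.105,.055,.012],[-.105,-.055,.012]],uvf[:2],F)
uvc=px([(200,464),(335,418),(210,478),(343,437)],195,193,4)
K=fit([[-.044,.03,.054],[-.044,-.03,.054],[-.05,.03,.054],[-.05,-.03,.054]],uvc,F)
def loc(F,p): d=p[:2]-F[:2];C,s=np.cos(F[2]),np.sin(F[2]);return C*d[0]+s*d[1],-s*d[0]+C*d[1]
print(loc(F,K))
for n,(u,v),z in [('meterTL',(312,172),.036),('meterTR',(410,171),.036),('meterBL',(314,219),.036),('sdtip',(375,262),.005),('sdend',(358,355),.015),('sdR',(368,330),.015),('tape',(163,303),.019)]: print(n,unproj(c,(u,v),z).round(3))
cs=load('scene1.png')
for P in (S,F,K):
    pass
im=cs['color'][:,:,::-1].copy()
def W(p,L): 
    L=np.array(L,float);C,s=np.cos(p[2]),np.sin(p[2]); return np.c_[p[0]+C*L[:,0]-s*L[:,1],p[1]+s*L[:,0]+C*L[:,1],L[:,2]]
def dots(im,cam,off,k):
    im=cv2.resize(im,None,fx=k,fy=k,interpolation=cv2.INTER_CUBIC)
    for p,L in ((S,[[.02,.028,.067],[.02,-.028,.067],[-.03,0,.067],[.05,.065,.045],[.05,-.065,.045],[-.05,-.065,.045],[-.05,.065,.045]]),(F,[[-.105,.055,.012],[-.105,-.055,.012],[.105,.055,.056],[.105,-.055,.056],[.105,-.055,0]]),(K,[[-.05,.03,.054],[-.05,-.03,.054]])):
        for u,v in proj(cam,W(p,L)): cv2.circle(im,(int(k*(u-off[0]+.5)),int(k*(v-off[1]+.5))),2,(0,0,255),-1)
    return im
cv2.imwrite('pics/ov_scene.png',dots(im[150:380,120:410],cs,(120,150),2.6))
E
python3 fit.py
```

```text
[ 0.53675837 -0.18827242  0.06548085] [[0.5, -0.3], [0.6, -0.3], [0.2, -0.1], [-1.3, -0.9], [0.2, -1.1], [0.8, 1.3], [-1.1, 1.2]]
[ 0.53639911 -0.18752598  0.07243914] [[0.0, 0.0], [0.1, -0.2], [-0.1, 0.1]]
[0.53591845 0.20349619 0.33305483] [[-0.9, 2.6], [1.1, 0.7], [-0.1, 0.3], [-0.0, -0.4], [-0.2, -0.9], [0.2, -2.4]]
[0.53948317 0.20163585 0.31219267] [[-1.2, 0.3], [1.2, -0.3]]
[0.51119844 0.19140181 0.33196344] [[0.7, 0.1], [0.5, 0.6], [-0.8, -0.0], [-0.5, -0.8]]
(np.float64(-0.027315625566759302), np.float64(-0.003348014746317785))
meterTL [0.711 0.097 0.036]
meterTR [ 0.715 -0.083  0.036]
meterBL [0.623 0.091 0.036]
sdtip [ 0.55  -0.021  0.005]
sdend [0.384 0.01  0.015]
sdR [ 0.427 -0.007  0.015]
tape [0.469 0.359 0.019]
```

```bash
sleep 3
```

```text
(no output)
```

View pics/ov_scene.png

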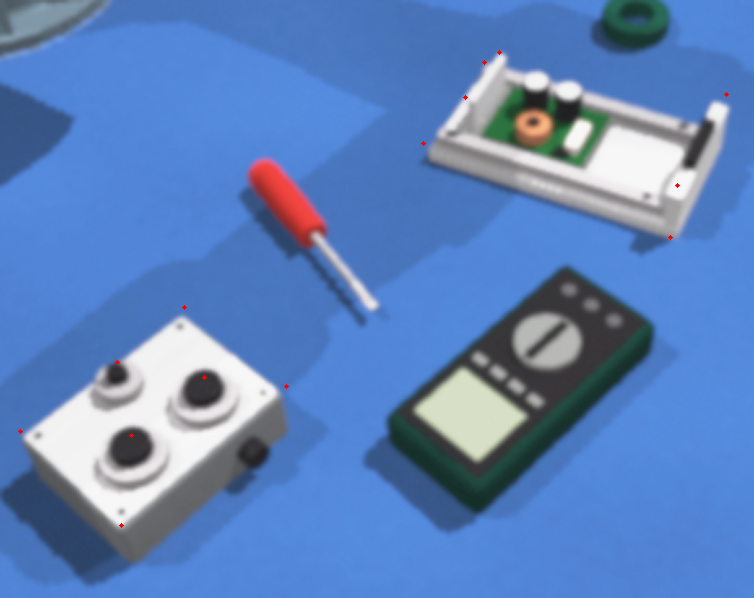

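Projected into the scene camera, the top-view fit sits about 3 px too high everywhere. I'll triangulate the caps, then check with the wrist camera from above the box.

```bash
cat > w.py <<'E'
from h import *
def wproj(c,P):
    P=np.asarray(P,float).reshape(-1,1,3); return cv2.fisheye.projectPoints(P,np.asarray(c['rvec'],float).reshape(3,1),np.asarray(c['tvec'],float).reshape(3,1),np.asarray(c['mtx'],float),np.zeros(4))[0].reshape(-1,2)
def wunproj(c,uv,z):
    n=cv2.fisheye.undistortPoints(np.array([[uv]],float),np.asarray(c['mtx'],float),np.zeros(4)).ravel()
    R=cv2.Rodrigues(np.asarray(c['rvec'],float))[0];t=np.asarray(c['tvec'],float).ravel();o=-R.T@t
    d=R.T@np.array([n[0],n[1],1]); return o+d*(z-o[2])/d[2]
E
python3 - <<'E'
from w import *
a,b=load('top1.png'),load('scene1.png')
T=np.array([(210,158),(407,148),(330,328)]);T=np.array([425,230])+(T+.5)/6-.5
Sx=np.array([120,150])+(np.array([(203,388),(131,447),(117,374)])+.5)/2.6-.5
def P(c): return c['mtx']@np.c_[cv2.Rodrigues(c['rvec'])[0],c['tvec'].ravel()]
X=cv2.triangulatePoints(P(a),P(b),T.T.copy(),Sx.T.copy());print((X[:3]/X[3]).T)
for s in Sx: print(unproj(b,s,.067))
for s in T: print(unproj(a,s,.067))
# move over the station
yaw=0.069; R=np.array([[np.cos(yaw),np.sin(yaw),0],[np.sin(yaw),-np.cos(yaw),0],[0,0,-1.]])
s=telemetry.sense();print(s['ee_rot'])
for Rr in (R,R@np.diag([-1,-1,1])): print(env.ik([.556,-.186,.2],Rr))
E
```

```text
[[ 0.55538817 -0.16134151  0.05808785]
 [ 0.55930312 -0.21760231  0.05778605]
 [ 0.50743544 -0.19308223  0.0579125 ]]
[ 0.56123905 -0.16451494  0.067     ]
[ 0.56543592 -0.21992099  0.067     ]
[ 0.51438759 -0.19552995  0.067     ]
[ 0.55440056 -0.15813461  0.067     ]
[ 0.55808669 -0.21383411  0.067     ]
[ 0.50667448 -0.18987957  0.067     ]
[[ 9.00082557e-01  4.35719234e-01 -3.73207760e-04]
 [ 4.35719286e-01 -9.00081403e-01  1.47396806e-03]
 [ 3.06318870e-04 -1.48930676e-03 -9.99998844e-01]]
[-5.25132017e-01  2.34406340e-01  1.60867539e+00 -4.44089210e-16
  1.29851092e+00  9.76664310e-01]
[-5.25132017e-01  2.34406340e-01  1.60867539e+00 -4.44089210e-16
  1.29851092e+00 -2.16492834e+00]
```

Run:
```python
from w import *
yaw=0.069; R=np.array([[np.cos(yaw),np.sin(yaw),0],[np.sin(yaw),-np.cos(yaw),0],[0,0,-1.]])
env.move_ptp([.52,-.188,.2],R)
c=shot('wrist','w1.png'); print(c['mtx'],c['rvec'].ravel(),c['tvec'].ravel()); Rc=cv2.Rodrigues(c['rvec'])[0];print(-Rc.T@c['tvec'].ravel(),Rc)
s=telemetry.sense();print(s['clock'],s['position'])
```

```text
[[371.64829954   0.         319.16673029]
 [  0.         371.64829954 239.05886882]
 [  0.           0.           1.        ]] [-2.1101328   1.97047388  0.32390425] [-0.22348842  0.44774966  0.51233437]
[ 0.60176896 -0.18315904  0.3424036 ] [[ 6.82265253e-02 -9.97669470e-01 -8.77226383e-04]
 [-9.45453877e-01 -6.49363957e-02  3.19218155e-01]
 [-3.18531172e-01 -2.09497685e-02 -9.47680853e-01]]
1.725 [ 0.51978589 -0.18903005  0.20007431]
```

View pics/w1.png

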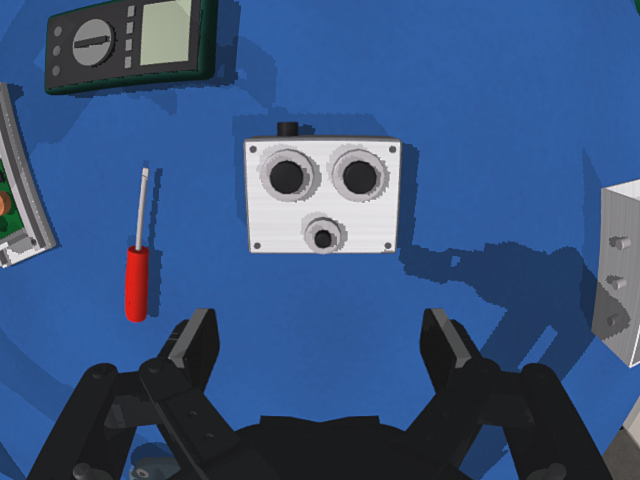

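The wrist view shows the large caps at (286,178) and (360,178) and the small one at (322,239). I'll take precise centroids and unproject them.

Run:
```python
from w import *
c=load('w1.png'); g=c['color'].max(2)
out=[]
for (u,v),r in [((286,178),26),((360,178),26),((322,239),14)]:
    m=np.zeros_like(g);m[v-r:v+r,u-r:u+r]=(g[v-r:v+r,u-r:u+r]<75)
    n,l,st,ce=cv2.connectedComponentsWithStats(m); i=1+np.argmax(st[1:,4]); print(ce[i],st[i]); p=wunproj(c,ce[i],.067); out.append(p);print(p)
a,b=out[:2]; print(np.linalg.norm(a-b), 'yaw',np.arctan2(-(a-b)[0],(a-b)[1]), (a+b)/2)
for uv in [(245,138),(401,139),(397,253),(250,253)]: print(wunproj(c,uv,.045))
# fixture near -y corner
```

```text
[286.37995338 176.84731935] [270 161  33  33 858]
[ 0.5565567  -0.16140252  0.067     ]
[359.45857643 176.89731622] [343 161  34  33 857]
[ 0.56032428 -0.21602402  0.067     ]
[322.66666667 238.57201646] [315 230  16  18 243]
[ 0.50978932 -0.19194899  0.067     ]
0.054751283886750386 yaw 0.06886701969369786 [ 0.55844049 -0.18871327  0.067     ]
[ 0.58303068 -0.12457642  0.045     ]
[ 0.59100732 -0.24958225  0.045     ]
[ 0.49369345 -0.25803303  0.045     ]
[ 0.48499396 -0.13085009  0.045     ]
```

Run:
```python
from w import *
yaw=0.33; R=np.array([[np.cos(yaw),np.sin(yaw),0],[np.sin(yaw),-np.cos(yaw),0],[0,0,-1.]])
F=np.array([.538,.2015]); d=np.array([np.cos(yaw),np.sin(yaw)])
p=F-.125*d
env.move_ptp([*p,.2],R)
c=shot('wrist','w2.png'); env.move_gripper(0.0); s=telemetry.sense();print(s['clock'],s['position'],s['ft_force'])
shot('wrist','w3.png')
```

```text
3.9 [0.4197238  0.16105053 0.2000264 ] [ 0.24086138  0.0133159  -0.53027691]
```

View pics/w2.png

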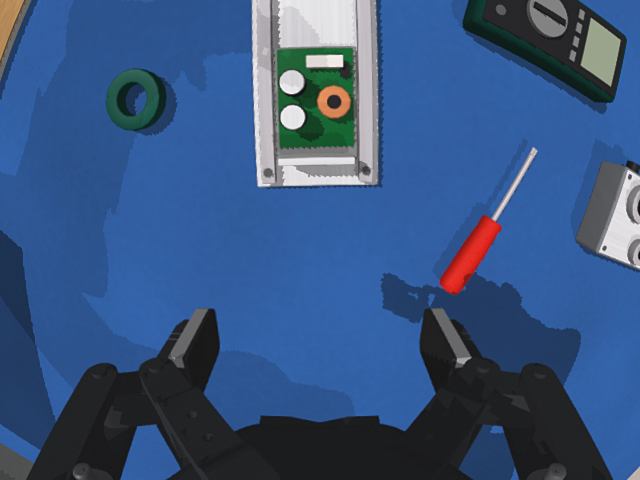

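View pics/w3.png

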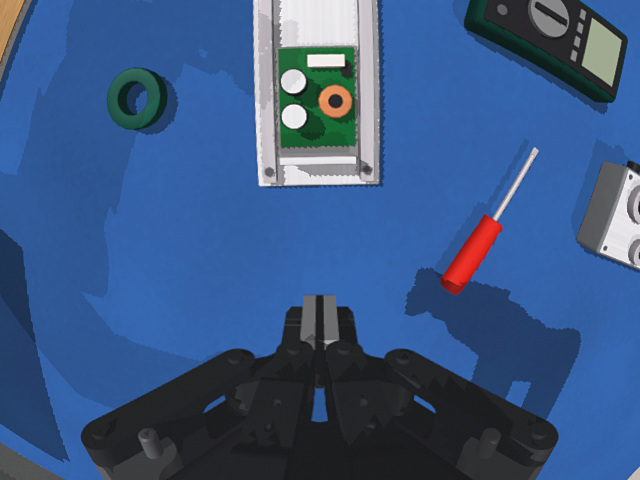

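The shut fingers are at about (320,320), the fixture's near corners at (259,187) and (380,187), and the plate top at (277–356, 160). Now for the lateral offset.

Run:
```python
from w import *
c=load('w3.png'); F=np.array([.538,.2015]);y=.33
Rz=np.array([[np.cos(y),np.sin(y)],[-np.sin(y),np.cos(y)]])
for n,uv,z in [('nearL',(259,187),.012),('nearR',(381,187),.012),('plateL',(278,164),.054),('plateR',(357,164),.054),('plL',(278,157),.054),('plR',(357,157),.054),('railL',(254,0),.012),('railR',(382,0),.012),('tip',(320,300),.2)]:
    p=wunproj(c,uv,z); print(n,p[:2].round(4),(Rz@(p[:2]-F)).round(4))
```

```text
nearL [0.4216 0.2199] [-0.1041  0.0552]
nearR [0.4576 0.115 ] [-0.1041 -0.0557]
plateL [0.4535 0.2069] [-0.0782  0.0325]
plateR [0.4734 0.1487] [-0.0782 -0.029 ]
plL [0.4588 0.2086] [-0.0727  0.0324]
plR [0.4786 0.1506] [-0.0727 -0.0289]
railL [0.5839 0.2784] [0.0684 0.0579]
railR [0.6203 0.1717] [ 0.0682 -0.0549]
tip [0.4259 0.163 ] [-1.185e-01 -1.000e-04]
```

```bash
cat > fx.py <<'E'
from w import *
y=.338; F=np.array([.538,.2018]); d=np.array([np.cos(y),np.sin(y)])
R=np.array([[np.cos(y),np.sin(y),0],[np.sin(y),-np.cos(y),0],[0,0,-1.]])
def at(x,z): return np.array([*(F+x*d+.0005*np.array([-d[1],d[0]])),z])
def st(t):
    s=telemetry.sense(); q=s['position'][:2]-F; print(t,round(s['clock'],2),'fx',(q@d).round(4),'z',s['position'][2].round(4),'f',s['ft_force'].round(2))
E
python3 - <<'E'
from fx import *
env.movel(at(-.125,.08),R,speed=.15)
print(env.movel(at(-.125,.027),speed=.08,guard=10));st('down')
print(env.movel(at(-.05,.027),speed=.05,guard=12));st('mid')
shot('wrist','w4.png')
print(env.movel(at(.005,.027),speed=.03,guard=14));st('end')
shot('wrist','w5.png');shot('top','t5.png')
E
```

```text
False
down 5.71 fx -0.1246 z 0.0273 f [ 0.39 -0.14 -0.52]
False
mid 7.36 fx -0.0499 z 0.0272 f [-0.48 -0.22 -0.27]
True
end 8.55 fx -0.0163 z 0.0263 f [ 0.61 -0.54 -0.59]
```

View pics/w5.png

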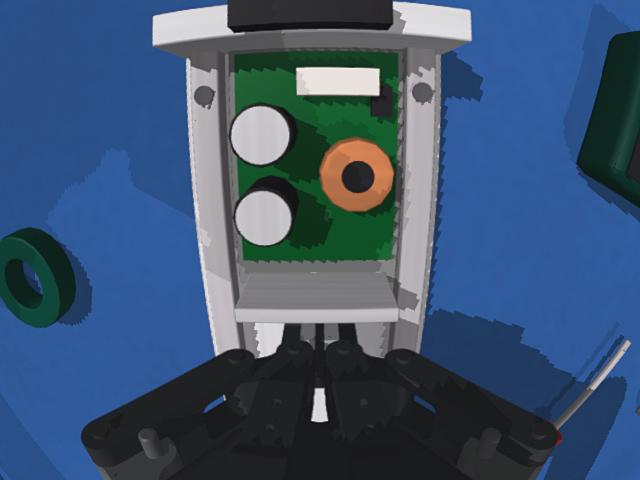

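The board front is up against the end stop. I'll seat it once more, back off and check from above.

Run:
```python
from fx import *
print(env.movel(at(.005,.027),speed=.03,guard=20));st('seat')
env.movel(at(-.06,.03),speed=.1);env.movel(at(-.10,.2),speed=.2);env.movel(at(-.09,.2),R);st('up')
shot('wrist','w6.png');shot('top','t6.png')
a=cv2.imread('pics/t6.png');cv2.imwrite('pics/t6c.png',cv2.resize(a[193:337,195:305],None,fx=4,fy=4,interpolation=cv2.INTER_CUBIC))
```

```text
True
seat 9.0 fx -0.0165 z 0.0252 f [ 0.37  0.4  -0.03]
up 10.86 fx -0.09 z 0.199 f [0.49 0.24 0.42]
```

View pics/w6.png

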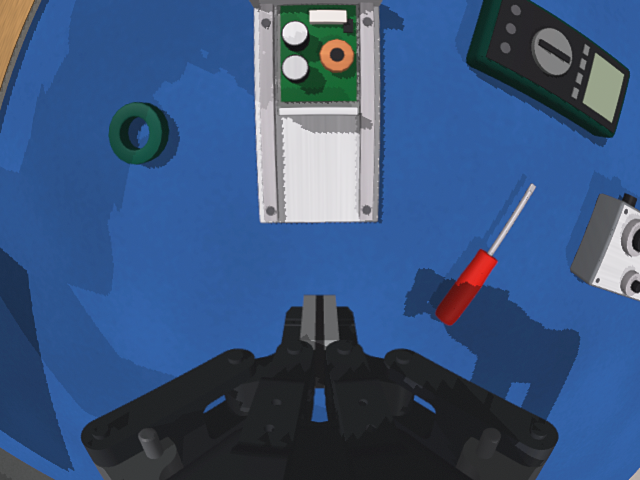

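View pics/t6c.png

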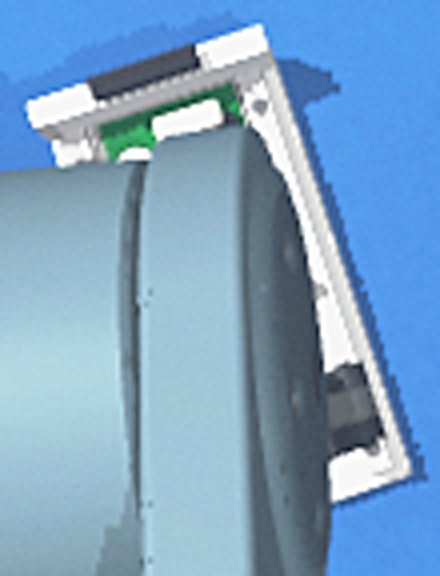

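Run:
```python
from fx import *
c=load('w6.png');Rz=np.array([d,[-d[1],d[0]]])
for n,uv,z in [('near',(320,222),.012),('plate',(318,115),.054),('plL',(279,114),.054),('plR',(358,115),.054)]:
    print(n,(Rz@(wunproj(c,uv,z)[:2]-F)).round(4))
# station hover: try gripper openings, look
y2=.069;R2=np.array([[np.cos(y2),np.sin(y2),0],[np.sin(y2),-np.cos(y2),0],[0,0,-1.]])
np.save('R2.npy',R2)
env.move_ptp([.47,-.188,.2],R2)   # fingers robot-side of the box
env.move_gripper(0.66)
shot('wrist','w7.png');s=telemetry.sense();print(s['clock'],s['finger_gap'],s['position'])
```

```text
near [-0.1023  0.0003]
plate [-0.0054  0.0019]
plL [-0.0042  0.0315]
plR [-0.0051 -0.0286]
12.9333 0.6628407279534396 [ 0.47003005 -0.18797098  0.2000087 ]
```

View pics/w7.png

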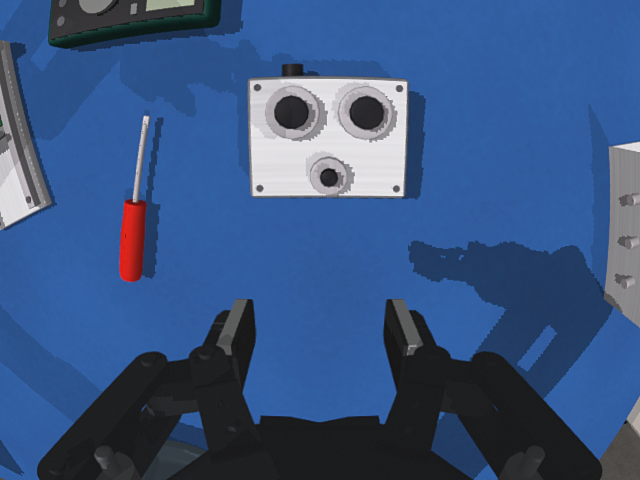

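Run:
```python
from w import *
for f,pts in (('w7.png',[(233,300),(254,300),(386,300),(407,300)]),('w3.png',[(302,296),(320,296),(337,296)]),('w1.png',[(193,310),(215,310),(425,310),(446,310)])):
  c=load(f)
  for z in (.2,.206,.213):
    P=np.array([wunproj(c,u,z)for u in pts]); print(f,z,(np.linalg.norm(P-P[0],axis=1)*1e3).round(1))
a=cv2.imread('pics/w7.png');cv2.imwrite('pics/w7c.png',cv2.resize(a[285:385,195:445],None,fx=3,fy=3,interpolation=cv2.INTER_CUBIC))
```

```text
w7.png 0.2 [ 0.   9.5 67.1 76.6]
w7.png 0.206 [ 0.   9.1 64.3 73.4]
w7.png 0.213 [ 0.   8.6 61.  69.6]
w3.png 0.2 [ 0.   7.7 15. ]
w3.png 0.206 [ 0.   7.4 14.4]
w3.png 0.213 [ 0.   7.  13.7]
w1.png 0.2 [  0.   10.7 105.4 115.7]
w1.png 0.206 [  0.   10.3 101.  110.8]
w1.png 0.213 [  0.    9.8  95.8 105.1]
```

View pics/w7c.png

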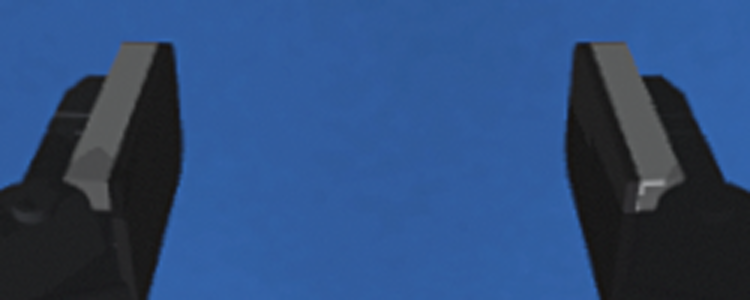

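The pads are about 7.5 mm thick, so an opening of 0.57 should put the tips 56 mm apart. The carrier checks out as home: its plate face is at about -7 mm, as expected. Next I'll refine the cap positions and hover low above them.

Run:
```python
from w import *
c=load('w7.png'); g=c['color'].max(2);out=[]
for (u,v),r in [((291,112),24),((366,112),24)]:
    m=np.zeros_like(g);m[v-r:v+r,u-r:u+r]=(g[v-r:v+r,u-r:u+r]<75)
    n,l,st,ce=cv2.connectedComponentsWithStats(m); i=1+np.argmax(st[1:,4]); out.append(wunproj(c,ce[i],.067))
a,b=out;print(a,b,'yaw',np.arctan2(-(a-b)[0],(a-b)[1]), (a+b)/2)
R2=np.load('R2.npy')
env.move_gripper(.57)
env.move_ptp([.5585,-.1887,.13],R2)
env.movel([.5585,-.1887,.085],speed=.1,guard=5)
s=telemetry.sense();print(s['clock'],s['finger_gap'],s['position'],s['ft_force'])
shot('wrist','w8.png');shot('scene','s8.png');shot('top','t8.png')
x=cv2.imread('pics/s8.png');cv2.imwrite('pics/s8c.png',cv2.resize(x[220:380,90:270],None,fx=3.7,fy=3.7,interpolation=cv2.INTER_CUBIC))
```

```text
[ 0.55531971 -0.1612809   0.067     ] [ 0.55909783 -0.21600492  0.067     ] yaw 0.068930101863607 [ 0.55720877 -0.18864291  0.067     ]
14.3083 0.570915819949861 [ 0.55856532 -0.1889815   0.0855239 ] [-0.88287508 -0.10980383  0.52528426]
```

View pics/w8.png

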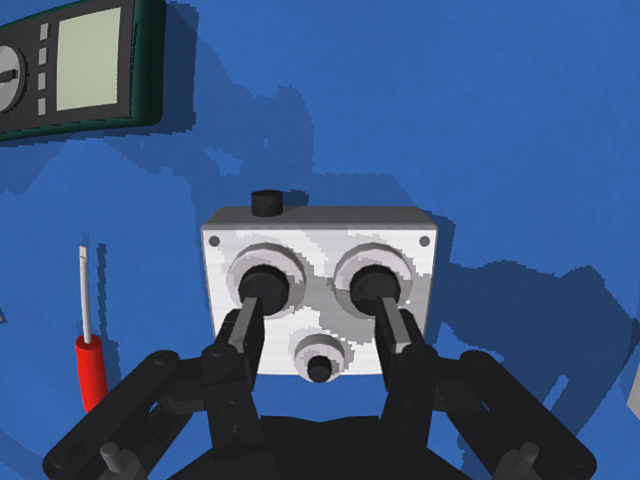

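View pics/s8c.png

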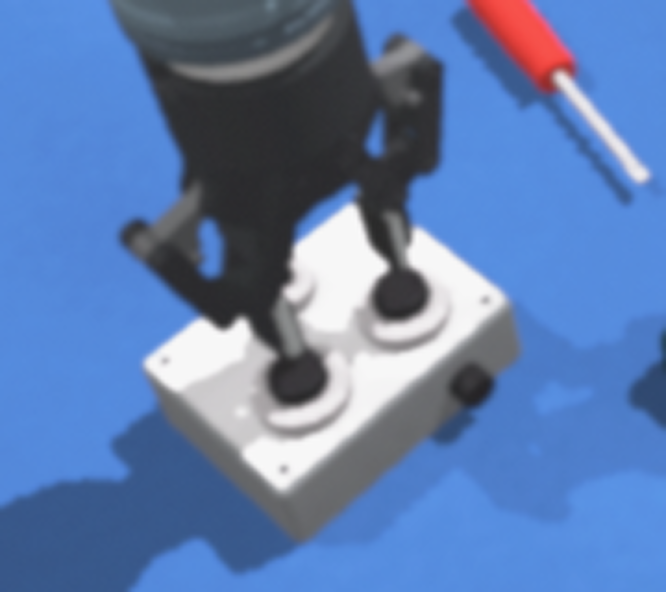

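Seen from the wrist, the tips line up with the caps sideways. I'll check fore-aft numerically.

Run:
```python
from w import *
c=load('w8.png'); s=telemetry.sense();R2=s['ee_rot'];p=s['position']
for uv in [(264.5,288.5),(375,288.5),(264,265),(375,264),(240,288),(400,288)]: print(uv,wunproj(c,uv,.067).round(4))
for z in (0,-.004,-.008):
  L=[[sx*.011,y,z] for y in (-.0318,-.0243,.0243,.0318) for sx in(1,-1)]
  print(z,wproj(c,p+np.array(L)@R2.T).round(0).tolist())
a=cv2.imread('pics/w8.png');cv2.imwrite('pics/w8c.png',cv2.resize(a[230:400,195:445],None,fx=3,fy=3,interpolation=cv2.INTER_CUBIC))
```

```text
(264.5, 288.5) [ 0.5594 -0.1621  0.067 ]
(375, 288.5) [ 0.5631 -0.2156  0.067 ]
(264, 265) [ 0.5718 -0.1617  0.067 ]
(375, 264) [ 0.5759 -0.214   0.067 ]
(240, 288) [ 0.5586 -0.15    0.067 ]
(400, 288) [ 0.564 -0.228  0.067]
0 [[246.0, 289.0], [250.0, 332.0], [263.0, 290.0], [266.0, 333.0], [377.0, 290.0], [373.0, 333.0], [394.0, 289.0], [390.0, 332.0]]
-0.004 [[244.0, 293.0], [249.0, 337.0], [262.0, 294.0], [265.0, 337.0], [378.0, 294.0], [375.0, 337.0], [396.0, 294.0], [391.0, 337.0]]
-0.008 [[243.0, 298.0], [247.0, 342.0], [261.0, 298.0], [264.0, 342.0], [379.0, 298.0], [376.0, 343.0], [397.0, 298.0], [393.0, 342.0]]
```

View pics/w8c.png

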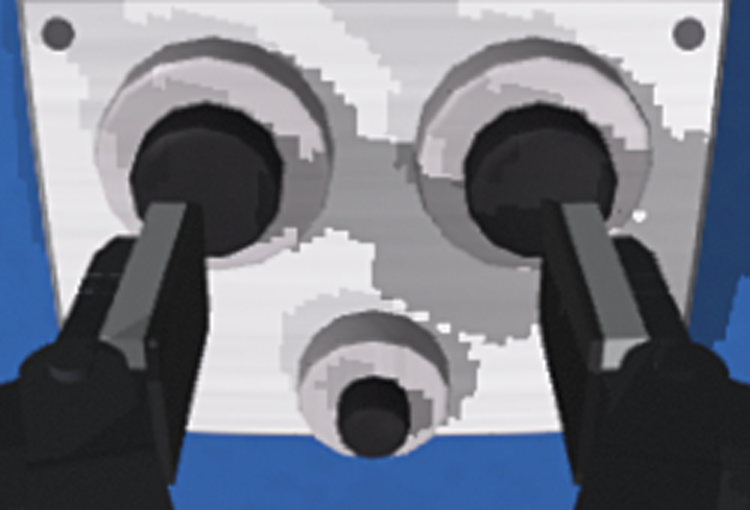

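The tips are over the cap centres and about 7 mm above the nominal TCP, so contact should come near TCP z = 0.060 and bottom near 0.054. Pressing now.

```bash
cat > press.py <<'E'
from w import *
def st(t):
    s=telemetry.sense(); print(t,round(s['clock'],2),s['position'].round(4),s['ft_force'].round(2),s['moment'].round(2),flush=True); return s
st('pre')
print(env.movel([.5585,-.1887,.066],speed=.08,guard=6));st('a')
print(env.movel([.5585,-.1887,.045],speed=.02,guard=13));s=st('b')
z=s['position'][2]
for k in range(8):
    if s['ft_force'][2]>14: break
    z-=.0007; env.movel([.5585,-.1887,z],speed=.02); env.sleep(.1); s=st('c%d'%k)
shot('wrist','w9.png'); shot('scene','s9.png')
for i in range(4): env.sleep(.5); s=st('hold')
E
python3 press.py
```

```text
pre 14.46 [ 0.5591 -0.1891  0.086 ] [0.2  0.75 0.26] [ 0.   -0.01  0.01]
False
a 14.84 [ 0.5579 -0.1883  0.065 ] [ 0.3   0.64 -0.4 ] [ 0.02  0.01 -0.  ]
True
b 15.43 [ 0.5588 -0.1888  0.0584] [-2.25  0.38  7.37] [ 0.19  0.41 -0.03]
c0 15.78 [ 0.5588 -0.1889  0.0585] [-2.9   0.96  7.71] [ 0.12  0.43 -0.04]
c1 16.12 [ 0.5588 -0.1888  0.0582] [-3.65  1.38  9.98] [0.3  0.68 0.03]
c2 16.48 [ 0.5588 -0.1888  0.0581] [-5.32  2.69 15.39] [0.42 0.96 0.02]
hold 17.07 [ 0.5588 -0.1889  0.0581] [-6.63  2.65 14.28] [ 0.47  1.01 -0.04]
hold 17.57 [ 0.5589 -0.1889  0.0582] [-4.86  3.06 14.73] [ 0.5   1.02 -0.07]
hold 18.07 [ 0.5588 -0.1889  0.0581] [-5.77  2.85 15.38] [ 0.44  0.96 -0.05]
hold 18.57 [ 0.5589 -0.1889  0.0581] [-6.25  2.03 15.51] [ 0.46  1.06 -0.04]
```

View pics/w9.png

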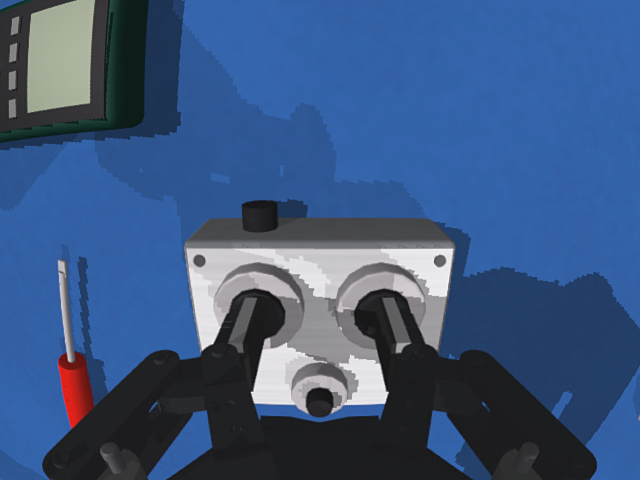

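Force rises steeply above about 8 N total, which fits both caps being on their stops. The moments fit a force acting centrally. I'll zoom in to confirm before letting go; the clock is paused.

Run:
```python
import cv2
a=cv2.imread('pics/w9.png');cv2.imwrite('pics/w9c.png',cv2.resize(a[240:410,190:450],None,fx=3,fy=3,interpolation=cv2.INTER_CUBIC))
x=cv2.imread('pics/s9.png');cv2.imwrite('pics/s9c.png',cv2.resize(x[220:380,90:270],None,fx=3.7,fy=3.7,interpolation=cv2.INTER_CUBIC))
```

```text
(no output)
```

View pics/w9c.png

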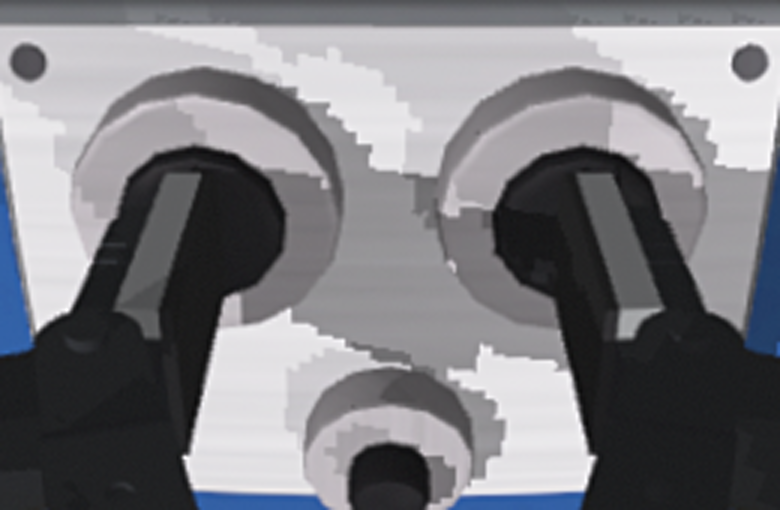

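View pics/s9c.png

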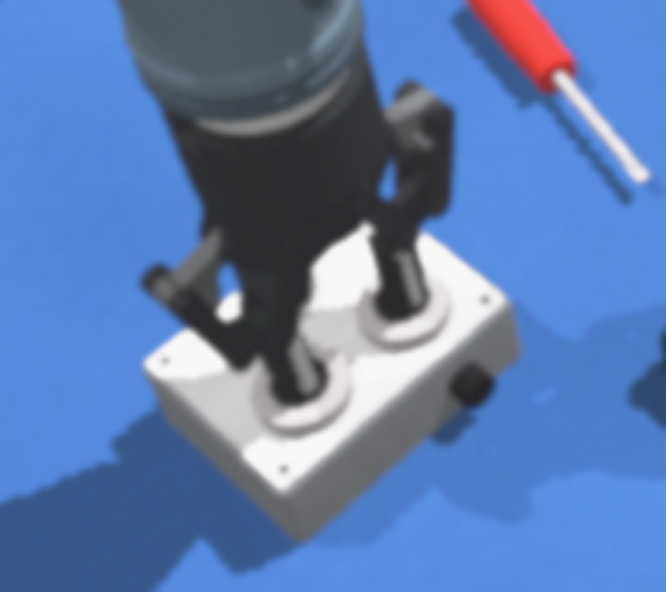

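Both caps are visibly sunk with a fingertip on each, and have been held for over 2 s. Releasing.

Run:
```python
from w import *
env.movel([.5585,-.1887,.085],speed=.05); env.movel([.5585,-.1887,.2],speed=.15); env.movel([.47,-.188,.2],speed=.2); env.sleep(.5)
s=telemetry.sense();print(s['clock'],s['position'],s['ft_force'])
shot('wrist','w10.png');shot('top','t10.png')
```

```text
21.3083 [ 0.47016761 -0.18793886  0.19990381] [ 0.63160764  0.49930689 -0.56506759]
```

View pics/w10.png

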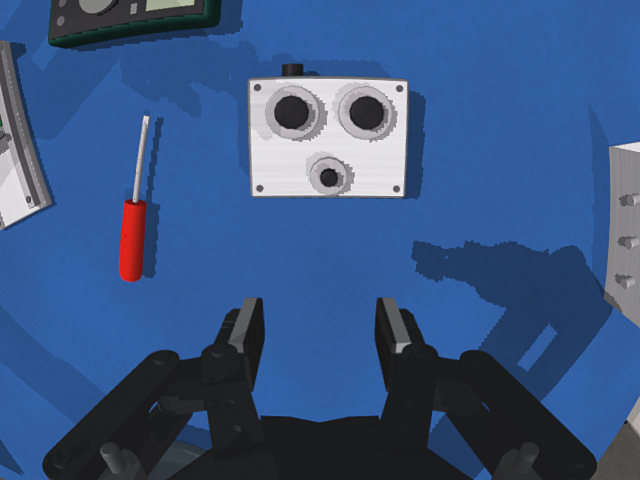

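View pics/t10.png

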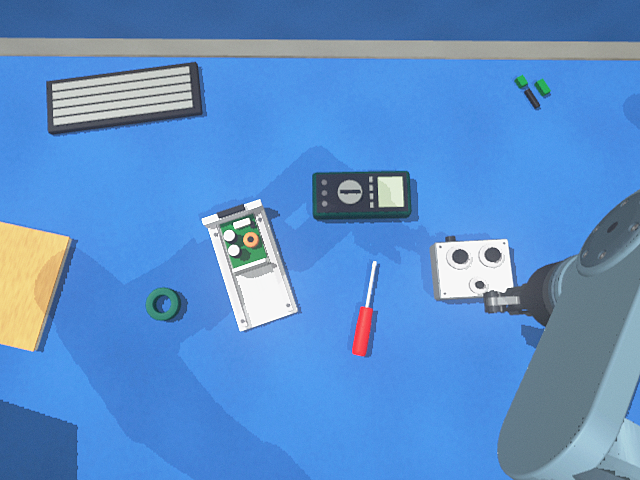

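The wrist view shows the caps at (291,112), (366,112) and (329,177), identical to before the press, so all the buttons are up. The top view shows the carrier against the end stop at (240,240). The meter, screwdriver and tape are where they started. Handing in.

Run:
```python
from w import *
workorder.sign_off(); print(telemetry.sense()['clock'])
```

```text
the job is handed in; nothing more can be done
the job is handed in; nothing more can be done
```

The job is done and handed in, with the robot clock at about 21 s at the last check; sign-off gave no verdict.

- **Carrier:** I pushed it along the channel with the shut fingers until it met the end stop, then pushed once more to seat it. In the pictures its push plate sits at about -5 to -7.5 mm in the fixture, depending on the reference used; home is -7 mm.
- **Buttons:** I pressed both large buttons together, one fingertip on each, and held them fully down for over 2 s at about 15 N in total. The force rose stiffly above about 8 N and acted centrally, which fits both caps being on their stops. The pictures also showed both caps sunk.
- **Last checks:** After release, all three buttons were up and the gripper was clear. The meter, tape and screwdriver were where they started, and the small button was not touched.
- **Disagreement:** The scene camera placed the reset box about 7 mm further along x and 6 mm further right (-y) than the top camera. I went with the wrist camera, which agreed with the top camera within 3 mm. The fingertip contact came about 2 mm from the height I had estimated.

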